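Set the length gauge to 6 and square a housing into it

TASK

Throw the lock lever of the length gauge fully over to release it, turn the numbered sleeve to 6, and throw the lever fully back to lock it. Then slide the ribbed aluminium housing along the bench, without lifting it, square into the corner of the gauge: long side flush along the fence, end flush against the stop. Leave the other things on the bench where they are.

Things in the scene. Friction and masses are not known exactly. Their poses are not given: they have to be found in the camera images.
- gauge: Length gauge bolted to the bench. Origin at bench level in the fence's plane, where the stop's face is at number 0; +x runs away from the robot, +y along the fence to the left. The steel fence is 35 mm high, 20 thick, its face at x = 0 looking to -x, from y = -200 to +45 mm. Left of it a grey gearbox, 150 (x) x 140 (y) x 45 mm high, centred at x = -50, y = 130, carries the numbered sleeve.
- sleeve_axis (a point): Centre of the numbered sleeve's top, 64 mm above the bench, at x = -50, y = 130 mm in the gauge's frame. The sleeve is an aluminium disc, 130 mm diameter, 18 thick, axis upright, with black numerals 0 to 8 on top, 30 degrees apart. The number set is the one at the black index block on the gearbox at the sleeve's -x side (the robot's side).
- sleeve_peg (a point): Middle of the upright steel peg that turns the sleeve: 16 mm diameter, 40 high (64 to 104 mm above the bench), 46 mm from the axis. Seen from the axis, in the gauge's frame, it stands at 120 degrees minus 30 degrees times the number (from +x, counterclockwise from above).
- sleeve (a joint): Angle of the sleeve in rad: 0 at number 0, growing clockwise seen from above, 0.5236 a number, so 6 is 3.1416; it ends at 8. It clicks into a detent at every number, needs some 4 to 7 N at the peg, and cannot be turned while the lock lever is locked.
- lock (a joint): Lock lever angle in rad: 0 = locked, leaning to the gauge's -x (towards the robot); 1.0 = fully released, leaning to +x. It stands left of the gearbox, swings about a pivot along the gauge's y, 22 mm above the bench, at x = -15, y = 235 mm in the gauge's frame, and stays where it is left.
- lock_tip (a point): Centre of the black ball (26 mm diameter) at the top of the lock lever, 90 mm from its pivot, about 101 mm above the bench at either end of its swing; the lever below it is a 10 mm rod. Its block is 70 (x) x 50 (y) x 25 mm high.
- stop_face (a point): Point at bench level where the plane of the stop's face meets the fence's plane: the corner the housing must fill. Axes as the gauge's. The stop is a steel block 85 mm (x = -89 to -4) by 16 thick (+y of its face) by 35 high, its face looking to -y; turning the sleeve moves it 4 mm to +y a number.
- housing: Ribbed aluminium housing, loose on the bench, 70 mm (x) x 120 mm (y) x 50 mm high, 0.6 kg or so; origin at the centre of its underside, ribs along y on top (solid sides up to 42 mm). It starts to the robot's side of the fence, turned by less than 30 degrees, its +x side towards the fence and +y end towards the stop.
- housing_corner (a point): The housing's bottom corner at its +x, +y, (35, 60, 0) mm from its origin: it must come to the stop_face point.
- crate: Bystander: blue plastic crate, 200 x 150 x 90 mm high, open; origin at the centre of its underside.
- clamp: Bystander: brass pipe clamp, an upright-axis ring of 80 mm diameter, 25 high with a lug; origin at the ring's centre underneath.
- carton: Bystander: cardboard carton, 110 x 150 x 60 mm high; origin at the centre of its underside.
- sleeve_blank: Bystander: short square steel duct, 66 x 78 x 50 mm high, standing on end; origin at the centre of its underside.
There are look-alikes about, which are no part of the job. Several things have the shape of the housing; the one meant has the colours described above.

How it is judged:
By the outcome, as a careful person would: the job done as asked, in the order asked, and still so for the second after the job is handed in, with the robot touching nothing.
It also fails if it takes over 72 s, if anything falls off the work surface, if the arm or the gripper's body presses on something with over 40 N, if the wrist force passes 120 N, or if a joint passes its speed limit or range.

ROBOT

A 6-joint arm with a two-finger parallel gripper is mounted at the origin on the work surface. World frame = base frame: x ahead of the robot, y to its left, z up, the work surface at z = 0. Lengths are in m, angles in degrees, forces in N, time in s.
With the tool pointing down it reaches from about 0.25 to 0.725 m from the base axis. Payload 9.7 kg.
Tool frame: the origin (TCP) lies between the finger pads; the fingertips stand 19 mm ahead of it and the grasp point (between the pads) is the TCP; z points along the fingers, y is the line along which they close (so a half turn about z gives the same grasp; the last joint's range is limited). The gripper opens to 85 mm and grips with 20 to 120 N. Pads are 22 mm wide; open, the fingers measure 114 mm over their backs; the gripper's body (76 mm by 85 mm) begins 54 mm behind the grasp point. The pads swing forward as they close: fully open they stand 13 mm farther back than shut.
Start: joints at [-64.802, 4.979, 10.078, 95.1, 0, 90], TCP at [0.234, -0.498, 0.25] pointing down, gripper open.
Joint ranges: [-179.16, 179.16], [-48.56, 103.87], [-65.8, 70.77], [-126.05, 130.52], [-82.76, 87.17], [-180, 180]. Speed limits (degrees/s): [127.2, 127.2, 147.25, 180, 180, 180].

INTERFACE

Orientations are given as [roll, pitch, yaw] about the fixed x, y, z axes, in that order (R = Rz(yaw) Ry(pitch) Rx(roll)).
In Python, from workcell import bot gives the robot as it stands. The module is installed in compiled form; this text tells all that it offers.
- The arm moves only by the shell command python3 -m crank 'ROWS' [OPENING] [FORCE]. ROWS is JSON, a list that holds one entry, the list of rows, each a list of 6 numbers: the shift along the world's x, y, z as a fraction of full scale, then the turn, a rotation vector about the world's x, y, z as a fraction of full scale. In form: [[[x, y, z, wx, wy, wz], ...]]. A call has 1 to 20 rows; each row shifts and turns the commanded pose from where the row before left it; what a row does not reach is not made up. Full scale, the value 1, is 20 mm for a shift and 0.12 rad for a turn. A row lasts 1/12 s, in which the tool goes at most 41.7 mm and 7.16 degrees, less where a joint would pass 70% of its speed; a pose out of reach is approached as far as the arm can. A call with a number of a shift or a turn outside -1 to 1 is refused whole. A call with a gripper value outside its range is refused whole. OPENING is the opening, from 0 (shut) to 1 (fully open), set as the call begins (- or left out, the last holds). The fingers move at their own pace and stop on an object; FORCE is the grip in N (left out, the last holds). Time passes only in rows, so rows that do not move let the fingers close. It gives the time, the measured TCP pose, the force, the opening and the grip force at its end, in the units of the state.
- bot.get_obs(): the state, without advancing time (a new reading comes with each control period).
- bot.camera(name): name is "scene" or "top" or "wrist"; returns the picture (480x640x3 uint8, red, green, blue); there is no depth.
- bot.camera_model(name): a dict with "vertical_fov" (degrees; the focal length in pixels is half the picture's height over the tangent of half this angle, whatever the lens; pixels are square), "cx", "cy" (the principal point, pixels), "k1" (the pictures are not rectified: a ray, as slopes to the right and down, at radius r is drawn at 1 + k1 r^2 times it, then the intrinsics apply), "R" (3x3) and "t" (3): a world point X has camera coordinates R X + t. Camera axes: x right, y down, z forward; pixel columns grow to the right and rows downward; lengths in m; the calibration is good to about 2 mm. A picture is of the moment at which its call begins: read the wrist's pose just before it. camera_model takes no time and is no camera call; for the wrist camera it gives the pose at the moment of the call.
- bot.job_done(): hands the job in; it is judged then, once.
The state is a dict: "time": time; "q": joint angles; "qd": joint speeds; "joint_efforts": joint torques, N m; "ee_pos": TCP position; "tcp_rot": TCP orientation; "wrist_force": force on the tool from outside, world axes, zero at the start; "torque": the same for the moment, N m; "opening": finger opening in m; "grasp_force": force on a finger pad.
Only numpy, scipy, OpenCV 4.12 (cv2) and the standard library are available. Lean on these libraries where they do the work, as an engineer would, in place of code of your own. Each camera call takes 0.05 s, during which the arm holds its last target. There are 200 camera calls.

## Working session

There is one attempt and no reset: what is moved stays moved. The work goes in short steps, Python scripts to look and compute and a shell command to move; the robot and the scene stay as the last step left them, time stands still between calls to the robot, and variables do not carry over. Pictures are saved under pics/ and viewed, at most 10 in all, crops included, and the job is handed in when it is done.

```bash
mkdir -p pics; python3 - <<'E'
from workcell import bot
import cv2
for n in("top","scene"):
    cv2.imwrite(f"pics/{n}0.png",bot.camera(n)[:,:,::-1])
    m=bot.camera_model(n);print(n,{k:(v if not hasattr(v,'tolist') else v.tolist()) for k,v in m.items()})
print(bot.get_obs())
E
```

```text
top {'vertical_fov': 43.9187156291762, 'cx': 308.57221957836344, 'cy': 243.49080709285636, 'k1': -0.0493083181692644, 'R': [[0.0031549814204845325, -0.9999913841868914, 0.0026977109225245206], [-0.9968206612756576, -0.0033597364043551907, -0.07960704381682353], [0.07961542153500671, -0.002437975241539689, -0.9968226727610707]], 't': [0.012798215606234831, 0.5548050168812716, 1.573174225043877]}
scene {'vertical_fov': 51.21245282999631, 'cx': 327.9068111193962, 'cy': 243.8490941385785, 'k1': -0.11138487551514469, 'R': [[-0.8694383673668624, 0.4940330632540435, -0.0028736322435661842], [0.4029300681595147, 0.705718401087538, -0.5827597262503798], [-0.28587459754831984, -0.5078315377940553, -0.8126394303123071]], 't': [0.45487316308328085, -0.18860199929671273, 1.5721055604623366]}
{'time': 0.1, 'q': array([-6.48027193e+01,  5.00764474e+00,  1.00391102e+01,  9.50997766e+01,
       -3.59515893e-04,  8.99994737e+01]), 'qd': array([-7.34027206e-02, -2.67488728e-02,  7.90722195e-03, -2.89316502e-02,
        3.97144201e-05, -8.15852975e-02]), 'joint_efforts': array([ 1.49873395e-03, -5.21562016e+01,  4.65652764e+01,  1.61322230e-02,
        4.30232251e-05, -1.81579782e-05]), 'ee_pos': array([ 0.23407498, -0.49749986,  0.24965791]), 'tcp_rot': array([-1.79931689e+02,  3.58888173e-04,  2.51978074e+01]), 'wrist_force': array([ 0.13180579,  0.0493484 , -0.15233337]), 'torque': array([ 0.07616754, -0.01969593, -0.04681747]), 'grasp_force': 0.0, 'opening': 0.08548958577966354}
```

View pics/top0.png

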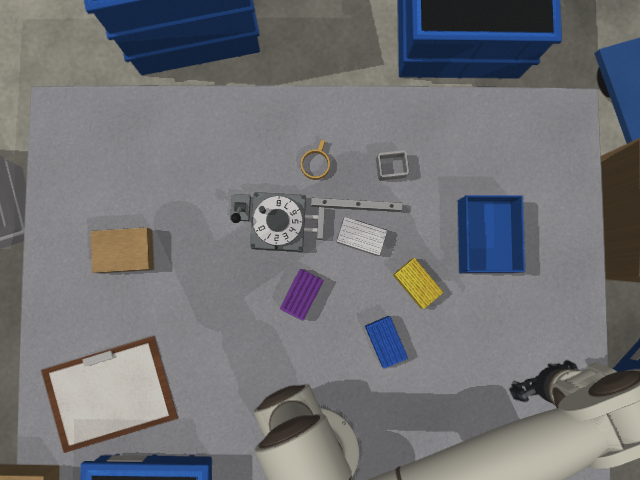

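View pics/scene0.png

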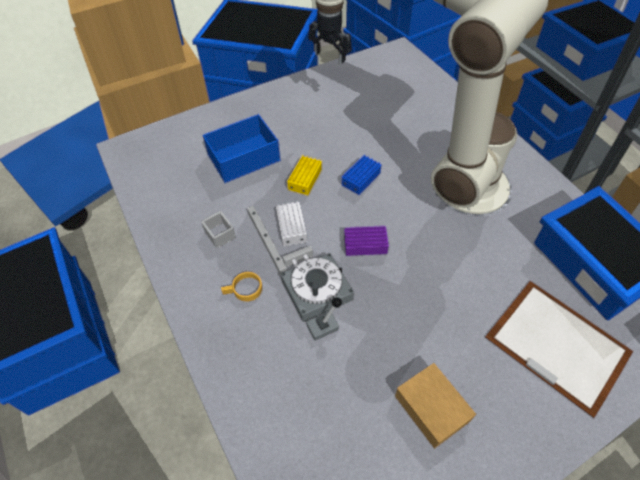

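The top view shows the gearbox near (278,222), the fence from (312,203) to (408,208), the lever ball near (236,217) and the housing (white/aluminium) near (362,237). The scene view agrees. Next I'll enlarge the top view.

```bash
python3 - <<'E'
import cv2
a=cv2.imread("pics/top0.png")[180:270,222:418]
cv2.imwrite("pics/c1.png",cv2.resize(a,None,fx=4,fy=4,interpolation=cv2.INTER_CUBIC))
E
```

```text
(no output)
```

View pics/c1.png

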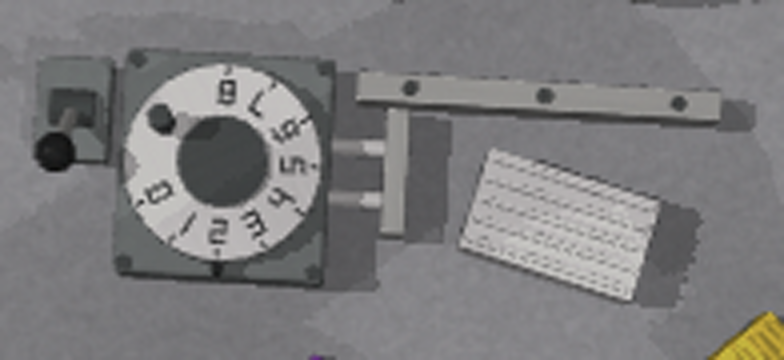

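Crop (×4, offset 222,180): number 2 is at the index, the sleeve centre is at (222,161) and the ball at (53,152). Fence top corners are (357,71), (359,102), (719,122) and (720,92). Housing top corners are (490,148), (660,199), (632,302) and (460,249).

```bash
cat > h.py <<'E'
import numpy as np, cv2
from workcell import bot
def ray(m,px):
    f=240/np.tan(np.radians(m["vertical_fov"])/2)
    d=np.array([(px[0]-m["cx"])/f,(px[1]-m["cy"])/f]); u=d.copy()
    for _ in range(30): u=d/(1+m["k1"]*(u@u))
    R=np.array(m["R"]);t=np.array(m["t"])
    return -R.T@t, R.T@np.array([u[0],u[1],1])
def at(m,px,z):
    c,d=ray(m,px); return (c+d*(z-c[2])/d[2])[:2]
def fit(P,Q): # rigid 2D P->Q
    P=np.array(P);Q=np.array(Q);a=P-P.mean(0);b=Q-Q.mean(0)
    th=np.arctan2((a[:,0]*b[:,1]-a[:,1]*b[:,0]).sum(),(a*b).sum())
    R=np.array([[np.cos(th),-np.sin(th)],[np.sin(th),np.cos(th)]])
    t=Q.mean(0)-R@P.mean(0)
    return th,t,(Q-(P@R.T+t))*1000
E
cat > m1.py <<'E'
from h import *
m=bot.camera_model("top")
c=lambda x,y:(x/4+222-.375,y/4+180-.375)
L=[((20,45),.035,(357,71)),((0,45),.035,(359,102)),((0,-200),.035,(719,122)),((20,-200),.035,(720,92)),
((25,200),.045,(133,48)),((25,60),.045,(335,64)),((-125,60),.045,(322,287)),((-125,200),.045,(114,272)),((-50,130),.064,(222,161))]
th,t,r=fit([np.array(a[0])/1e3 for a in L],[at(m,c(*a[2]),a[1]) for a in L])
print("gauge",np.degrees(th),t);print(r.round(1))
H=[((35,60),(490,148)),((35,-60),(660,199)),((-35,-60),(632,302)),((-35,60),(460,249))]
th2,t2,r=fit([np.array(a[0])/1e3 for a in H],[at(m,c(*a[1]),.050) for a in H])
print("housing",np.degrees(th2),t2);print(r.round(1))
R=lambda a:np.array([[np.cos(a),-np.sin(a)],[np.sin(a),np.cos(a)]])
G=lambda x,y:(t+R(th)@np.array([x,y])/1e3).round(4)
print("ball",at(m,c(53,152),.101),"expected",G(-15-90*np.sin(.5),235),"rel",G(-15+90*np.sin(.5),235),"piv",G(-15,235))
print("axis",G(-50,130));
for n in range(2,7,1):
    a=np.radians(120-30*n);print("peg",n,G(-50+46*np.cos(a),130+46*np.sin(a)))
print("peg seen",at(m,c(162,118),.104))
print("stop2",G(0,8),"stop6",G(0,24)); print("stop seen", at(m,c(407,108),.035),at(m,c(403,238),.035),"exp",G(-4,8),G(-89,8))
print("hous corner",t2+R(th2)@np.array([.035,.06]),"goal centre",G(-35,24-60))
E
python3 m1.py
```

```text
gauge -3.1363982705625597 [ 0.65464994 -0.0358656 ]
[[ 0.5  0.9]
 [-0.5 -1.6]
 [ 0.4  2.2]
 [ 0.7  2.5]
 [ 0.4 -4.5]
 [-2.3  0.9]
 [-1.1  0.7]
 [ 0.7 -1.7]
 [ 1.3  0.6]]
housing -16.599537073629133 [ 0.5735572  -0.12551865]
[[-0.1 -1.1]
 [ 0.7  1.7]
 [-0.4  0.6]
 [-0.1 -1.2]]
ball [0.61418015 0.20347537] expected [0.6094 0.202 ] rel [0.6956 0.1972] piv [0.6525 0.1996]
axis [0.6118 0.0967]
peg 2 [0.637  0.1352]
peg 3 [0.6529 0.1175]
peg 4 [0.6578 0.0942]
peg 5 [0.6504 0.0715]
peg 6 [0.6326 0.0556]
peg seen [0.63588464 0.13373409]
stop2 [ 0.6551 -0.0279] stop6 [ 0.656  -0.0119]
stop seen [ 0.65269368 -0.02460606] [ 0.56550439 -0.02204065] exp [ 0.6511 -0.0277] [ 0.5662 -0.023 ]
hous corner [ 0.62423941 -0.07801798] goal centre [ 0.6177 -0.0699]
```

```bash
R='[.54,1,0,0,0,-.12]'; python3 -m crank '[[[0.54,1,0,0,0,-0.12],[0.54,1,0,0,0,-0.12],[0.54,1,0,0,0,-0.12],[0.54,1,0,0,0,-0.12],[0.54,1,0,0,0,-0.12],[0.54,1,0,0,0,-0.12],[0.54,1,0,0,0,-0.12],[0.54,1,0,0,0,-0.12],[0.54,1,0,0,0,-0.12],[0.54,1,0,0,0,-0.12],[0.54,1,0,0,0,-0.12],[0.54,1,0,0,0,-0.12],[0.54,1,0,0,0,-0.12],[0.54,1,0,0,0,-0.12],[0.54,1,0,0,0,-0.12],[0.54,1,0,0,0,-0.12],[0.54,1,0,0,0,-0.12],[0.54,1,0,0,0,-0.12]]]' 0.6 20
python3 -m crank '[[[0.54,1,0,0,0,-0.12],[0.54,1,0,0,0,-0.12],[0.54,1,0,0,0,-0.12],[0.54,1,0,0,0,-0.12],[0.54,1,0,0,0,-0.12],[0.54,1,0,0,0,-0.12],[0.54,1,0,0,0,-0.12],[0.54,1,0,0,0,-0.12],[0.54,1,0,0,0,-0.12],[0.54,1,0,0,0,-0.12],[0.54,1,0,0,0,-0.12],[0.54,1,0,0,0,-0.12],[0.54,1,0,0,0,-0.12],[0.54,1,0,0,0,-0.12],[0.54,1,0,0,0,-0.12],[0.54,1,0,0,0,-0.12],[0.54,1,0,0,0,-0.12],[0,0,0,0,0,0]]]'
```

```text
time: 1.6
ee_pos: [0.4288, -0.1366, 0.2501]
tcp_rot: [-180.0, 0.0, 10.3]
wrist_force: [0.6, -1.1, -0.3]
opening: 0.0512
grasp_force: 0.0
time: 3.1
ee_pos: [0.623, 0.093, 0.2487]
tcp_rot: [-175.3, 0.1, 6.6]
wrist_force: [0.8, -0.3, -0.2]
opening: 0.0511
grasp_force: 0.0
```

```bash
python3 -m crank '[[[0,0,0,0,0,0],[0,0,0,0,0,0]]]'; python3 -c "
from workcell import bot
o=bot.get_obs();print(o['q'].round(1),o['qd'].round(1))"
```

```text
time: 3.27
ee_pos: [0.6213, 0.0919, 0.25]
tcp_rot: [-175.3, 0.1, 6.5]
wrist_force: [0.1, -0.0, -0.1]
opening: 0.0512
grasp_force: 0.0
[  6.4  16.2  22.9  96.8   4.7 179.9] [-0.2 -0.8 -0.3 -0.1  0.1 -0.1]
```

```bash
python3 -m crank '[[[0,0,0,0,0,1],[0,0,0,-0.68,-0.15,0.72],[0,0.5,0,0,0,1],[0,0.5,0,0,0,1],[0,0.5,0,0,0,1],[0,0.5,0,0,0,1],[0,0.5,0,0,0,1],[0,0.5,0,0,0,1],[0,0.5,0,0,0,1],[0,0.5,0,0,0,1],[0,0.5,0,0,0,1],[-0.25,0.5,0,0,0,1],[-0.25,0.5,0,0,0,1],[0,0,0,0,0,1],[0,0,0,0,0,1],[0,0,0,0,0,1],[0,0,0,0,0,1],[0,0,0,0,0,1],[0,0,0,0,0,1],[0,0,0,0,0,0]]]'; python3 -c "
from workcell import bot
o=bot.get_obs();print(o['q'].round(1),o['tcp_rot'])"
```

```text
time: 4.93
ee_pos: [0.6113, 0.2016, 0.2508]
tcp_rot: [179.9, 0.3, 135.5]
wrist_force: [-0.3, -0.3, -0.2]
opening: 0.0512
grasp_force: 0.0
[18.4 18.3 25.7 97.1 -0.3 62.9] [179.89948565   0.34534455 135.49039782]
```

```bash
python3 -m crank '[[[0,0,0,0,0,1],[0,0,0,0,0,1],[0,0,0,0,0,1],[0,0,-1,0,0,1],[0,0,-1,0,0,1],[0,0,-1,0,0,1],[0,0,-0.5,0,0,0],[0,0,0,0,0,0]]]'
python3 - <<'E'
from workcell import bot
import cv2
cv2.imwrite("pics/w1.png",bot.camera("wrist")[:,:,::-1])
E
```

```text
time: 5.6
ee_pos: [0.6106, 0.2016, 0.1779]
tcp_rot: [180.0, 0.1, 176.1]
wrist_force: [0.1, -0.3, -0.2]
opening: 0.0508
grasp_force: 0.0
```

View pics/w1.png

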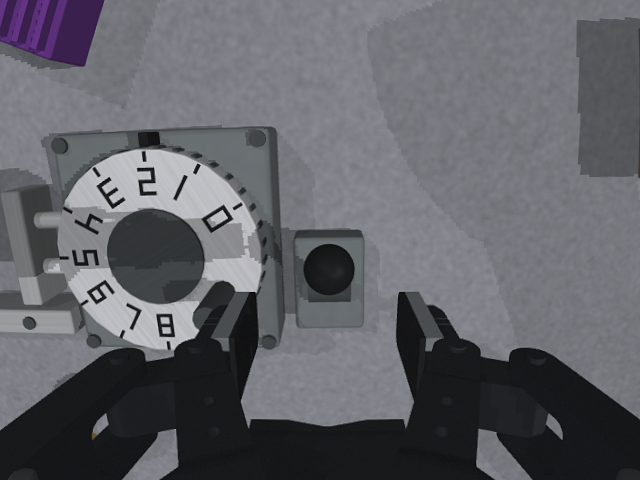

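The wrist view shows the ball at (329,269), centred between the fingers (inner edges at 258 and 398). The peg top is near (221,295) and the sleeve centre near (157,256).

```bash
python3 - <<'E'
from h import *
m=bot.camera_model("wrist")
print("ball",at(m,(329,269),.101),"axis",at(m,(157,256),.064),"peg",at(m,(221,295),.104))
for g,p in (((25,60),(66,345)),((-125,200),(272,128)),((25,200),(279,350)),((-125,60),(50,135))): print(g,at(m,p,.045))
E
```

```text
ball [0.61703114 0.20231581] axis [0.61475997 0.09653073] peg [0.62654197 0.14506934]
(25, 60) [0.68378333 0.00465213]
(-125, 200) [0.54442686 0.17295476]
(25, 200) [0.6950906  0.16212439]
(-125, 60) [0.5356534 0.0302101]
```

```bash
python3 -m crank '[[[0.2,0,-1,0,0,0.15],[0,0,-1,0,0,0],[0,0,-1,0,0,0],[0,0,-0.8,0,0,0],[0,0,0,0,0,0],[0,0,0,0,0,0]]]' && python3 -m crank '[[[0,0,0,0,0,0],[0,0,0,0,0,0],[0,0,0,0,0,0],[0,0,0,0,0,0],[0,0,0,0,0,0],[0,0,0,0,0,0]]]' 0 30
```

```text
time: 6.15
ee_pos: [0.6159, 0.2021, 0.1053]
tcp_rot: [179.9, 0.3, 177.3]
wrist_force: [0.0, 0.7, 0.4]
opening: 0.0512
grasp_force: 0.0
time: 6.65
ee_pos: [0.6163, 0.2022, 0.1064]
tcp_rot: [179.9, 0.5, 177.4]
wrist_force: [-1.7, -2.1, 5.2]
opening: 0.0239
grasp_force: 29.1
```

```bash
python3 -m crank '[[[0.36,-0.02,0.17,0,0,0],[0.36,-0.02,0.14,0,0,0],[0.36,-0.02,0.11,0,0,0],[0.36,-0.02,0.075,0,0,0],[0.36,-0.02,0.045,0,0,0],[0.36,-0.02,0.015,0,0,0],[0.36,-0.02,-0.015,0,0,0],[0.36,-0.02,-0.045,0,0,0],[0.36,-0.02,-0.075,0,0,0],[0.36,-0.02,-0.11,0,0,0],[0.36,-0.02,-0.14,0,0,0],[0.36,-0.02,-0.17,0,0,0],[0,0,0,0,0,0],[0,0,0,0,0,0]]]'
```

```text
time: 7.82
ee_pos: [0.7031, 0.1972, 0.1039]
tcp_rot: [179.9, 0.4, 177.5]
wrist_force: [0.7, 0.7, 0.4]
opening: -0.0001
grasp_force: 0.6
```

```bash
python3 - <<'E'
from workcell import bot
import cv2,numpy as np
w=cv2.resize(bot.camera("wrist"),(400,300)); s=cv2.resize(bot.camera("scene")[230:380,230:430],(400,300))
cv2.imwrite("pics/x2.png",np.hstack([w,s])[:,:,::-1])
E
```

```text
(no output)
```

View pics/x2.png

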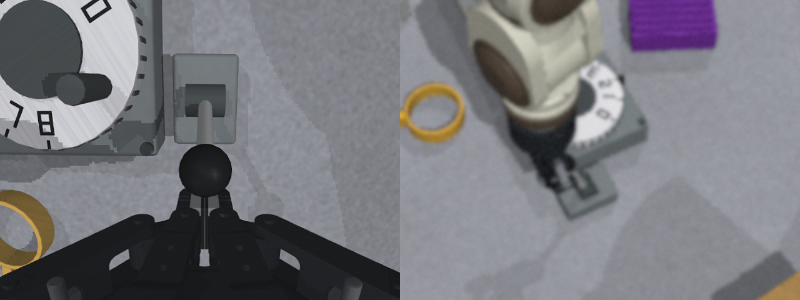

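```bash
python3 - <<'E'
from h import *
m=bot.camera_model("wrist")
for z in(.101,.105,.11): print("ball",z,at(m,(328,272),z))
print("block corners",[at(m,(x*1.6,y*1.6),.025) for x,y in((175,54),(239,54),(236,144),(174,143))])
print("peg",at(m,(70*1.6,86*1.6),.104))
E
```

```text
ball 0.101 [0.68222966 0.19816732]
ball 0.105 [0.68076078 0.1982121 ]
ball 0.11 [0.67892469 0.19826808]
block corners [array([0.61760656, 0.1789717 ]), array([0.61967635, 0.22666177]), array([0.68899003, 0.22331244]), array([0.68591406, 0.1733413 ])]
peg [0.6358872  0.13548187]
```

```bash
python3 -m crank '[[[0,0,1,0,0,0],[0,0,1,0,0,0],[0,0,1,0,0,0],[-1,0,0,0,0,0],[-1,0.02,0,0,0,0],[-1,0.05,0,0,0,0],[-0.25,0.05,0,0,0,0],[0,0,-1,0,0,0],[0,0,-1,0,0,0],[0,0,-1,0,0,0],[0,0,-0.2,0,0,0],[0.5,0,0,0,0,0],[0.5,0,0,0,0,0],[0.3,0,0,0,0,0],[0.2,0,0,0,0,0],[0,0,0,0,0,0]]]'
```

```text
time: 9.25
ee_pos: [0.6679, 0.1997, 0.1004]
tcp_rot: [179.9, 0.3, 177.5]
wrist_force: [-0.6, 0.0, 0.3]
opening: 0.0004
grasp_force: 0.0
```

```bash
python3 -m crank '[[[0.2,0,0,0,0,0],[0.2,0,0,0,0,0],[0,0,0,0,0,0]]]'; python3 -m crank '[[[0.2,0,0,0,0,0],[0,0,0,0,0,0]]]'
```

```text
time: 9.5
ee_pos: [0.6723, 0.1998, 0.1001]
tcp_rot: [179.9, -0.1, 177.5]
wrist_force: [-18.1, -0.1, 6.3]
opening: -0.0
grasp_force: 9.0
time: 9.67
ee_pos: [0.6731, 0.1998, 0.1]
tcp_rot: [180.0, -0.4, 177.6]
wrist_force: [-34.2, -1.2, 13.0]
opening: -0.0
grasp_force: 17.7
```

```bash
python3 -m crank '[[[-0.6,0,0,0,0,0],[-0.6,-0.2,1,0,0,0],[0,-0.5,1,0,0,0],[0,-0.5,1,0,0,0],[-0.2,-0.5,0.5,0,0,0],[-0.2,-0.5,0,0,0,0],[-0.2,-0.5,0,0,0,0],[0,-0.54,0,0,0,0],[0,0,0,0,0,0]]]' 0.5
python3 - <<'E'
from workcell import bot
import cv2,numpy as np
print(bot.get_obs()['ee_pos'])
w=bot.camera("wrist"); cv2.imwrite("pics/x3.png",w[:,:,::-1])
E
```

```text
time: 10.42
ee_pos: [0.6426, 0.1328, 0.169]
tcp_rot: [180.0, 0.2, 177.4]
wrist_force: [-0.6, -0.5, -0.1]
opening: 0.0422
grasp_force: 0.0
[0.64257962 0.13277651 0.1689935 ]
```

View pics/x3.png

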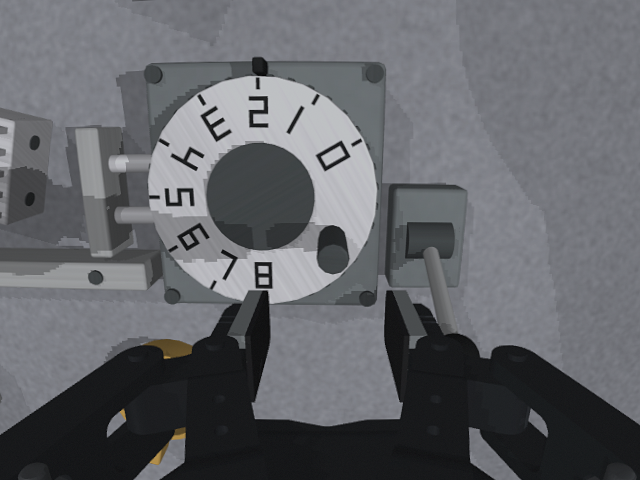

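The lever now leans to +x, released. The peg top is at (332,260), between the fingers (268 and 387), and the sleeve centre is near (262,190).

```bash
python3 - <<'E'
from h import *
m=bot.camera_model("wrist")
peg=at(m,(332,260),.104);ax=at(m,(262,190),.064)
print("peg",peg,"base", at(m,(332,239),.064),"ax",ax, np.hypot(*(peg-ax)))
c=np.array([.6125,.0966])
for k in range(0,21):
    a=np.radians(56.9-6*k); 
    if k: print(((.046*np.array([np.cos(a),np.sin(a)])-p)/.02).round(2).tolist())
    p=.046*np.array([np.cos(a),np.sin(a)])
E
```

```text
peg [0.63923786 0.13612587] base [0.63993827 0.13665071] ax [0.60989756 0.09898891] 0.04732871180751065
[0.19, -0.14]
[0.18, -0.16]
[0.16, -0.18]
[0.14, -0.2]
[0.12, -0.21]
[0.1, -0.22]
[0.07, -0.23]
[0.05, -0.24]
[0.02, -0.24]
[-0.0, -0.24]
[-0.03, -0.24]
[-0.05, -0.24]
[-0.07, -0.23]
[-0.1, -0.22]
[-0.12, -0.21]
[-0.14, -0.19]
[-0.16, -0.18]
[-0.18, -0.16]
[-0.2, -0.14]
[-0.21, -0.12]
```

```bash
python3 -m crank '[[[-0.22,0.14,-0.5,0,0,0],[0,0,-1,0,0,0],[0,0,-1,0,0,0],[0,0,-1,0,0,0],[0,0,-0.4,0,0,0],[0,0,0,0,0,0],[0,0,0,0,0,0]]]' && python3 -m crank '[[[0,0,0,0,0,0],[0,0,0,0,0,0],[0,0,0,0,0,0],[0,0,0,0,0,0],[0,0,0,0,0,0],[0,0,0,0,0,0]]]' 0 50
```

```text
time: 11.05
ee_pos: [0.6387, 0.1379, 0.0922]
tcp_rot: [179.9, 0.3, 177.5]
wrist_force: [-0.2, -0.1, 0.4]
opening: 0.0427
grasp_force: 0.0
time: 11.55
ee_pos: [0.639, 0.1361, 0.094]
tcp_rot: [-179.9, 0.4, 177.4]
wrist_force: [-3.6, -7.7, 4.9]
opening: 0.0144
grasp_force: 49.2
```

```bash
python3 -m crank '[[[0.19,-0.14,0,0,0,-0.87],[0.18,-0.16,0,0,0,-0.87],[0.16,-0.18,0,0,0,-0.87],[0.14,-0.2,0,0,0,-0.87],[0.12,-0.21,0,0,0,-0.87],[0.1,-0.22,0,0,0,-0.87],[0.07,-0.23,0,0,0,-0.87],[0.05,-0.24,0,0,0,-0.87],[0.02,-0.24,0,0,0,-0.87],[0,-0.24,0,0,0,-0.87]]]'
```

```text
time: 12.38
ee_pos: [0.6595, 0.0953, 0.094]
tcp_rot: [179.9, 0.4, 117.3]
wrist_force: [-4.9, -6.8, 5.8]
opening: 0.0143
grasp_force: 49.2
```

```bash
python3 -m crank '[[[-0.03,-0.24,0,0,0,-0.87],[-0.05,-0.24,0,0,0,-0.87],[-0.07,-0.23,0,0,0,-0.87],[-0.1,-0.22,0,0,0,-0.87],[-0.12,-0.21,0,0,0,-0.87],[-0.14,-0.19,0,0,0,-0.87],[-0.16,-0.18,0,0,0,-0.87],[-0.18,-0.16,0,0,0,-0.87],[-0.2,-0.14,0,0,0,-0.87],[-0.21,-0.12,0,0,0,-0.87],[0,0,0,0,0,0],[0,0,0,0,0,0]]]'
```

```text
time: 13.38
ee_pos: [0.6341, 0.0556, 0.0941]
tcp_rot: [179.7, 0.5, 57.7]
wrist_force: [-4.2, -12.7, 5.6]
opening: 0.014
grasp_force: 49.4
```

```bash
python3 -m crank '[[[0,0,0,0,0,0],[0,0,0,0,0,0],[0,0,0,0,0,0],[0,0,1,0,0,0],[0,0,1,0,0,0],[0,0,1,0,0,0],[0,0,0.8,0,0,0],[0.3,0.7,0,0,0,0.43],[0.3,0.7,0,0,0,0.43],[0.3,0.7,0,0,0,0.43],[0.3,0.7,0,0,0,0.43],[0.3,0.7,0,0,0,0.43],[0.3,0.7,0,0,0,0.43],[0.3,0.7,0,0,0,0.43],[0.3,0.7,0,0,0,0.43],[0.3,0.7,0,0,0,0.43],[0.3,0.8,0,0,0,0.43],[0,0,0,0,0,0],[0,0,0,0,0,0]]]' 0.55
python3 - <<'E'
from workcell import bot
import cv2,numpy as np
print(bot.get_obs()['ee_pos'])
w=bot.camera("wrist"); t=cv2.resize(bot.camera("top")[180:270,225:345],(640,480))
cv2.imwrite("pics/x4.png",cv2.resize(np.hstack([w,t]),(800,300))[:,:,::-1])
E
```

```text
time: 14.97
ee_pos: [0.6942, 0.2008, 0.1679]
tcp_rot: [179.9, 0.3, 87.5]
wrist_force: [0.3, -0.4, -0.4]
opening: 0.047
grasp_force: 0.0
[0.69417913 0.20084489 0.16790822]
```

View pics/x4.png

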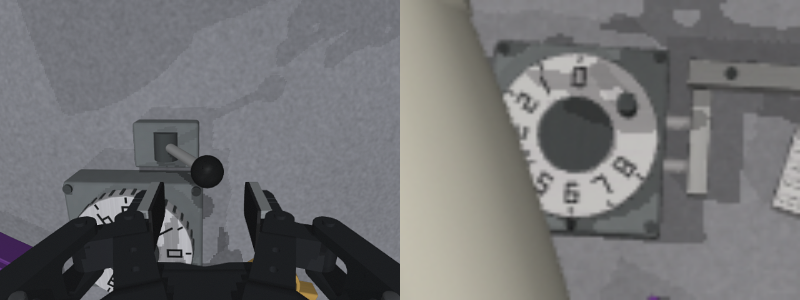

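```bash
python3 -m crank '[[[0,-0.2,-1,0,0,0],[0,0,-1,0,0,0],[0,0,-1,0,0,0],[0,0,-0.4,0,0,0],[0,0,0,0,0,0],[-0.4,0.02,0,0,0,0],[-0.4,0.02,0,0,0,0],[-0.4,0.02,0,0,0,0],[-0.4,0.02,0,0,0,0],[-0.4,0.02,0,0,0,0],[-0.4,0.02,0,0,0,0],[-0.4,0.02,0,0,0,0],[-0.4,0.02,0,0,0,0],[-0.4,0.02,0,0,0,0],[-0.4,0.02,0,0,0,0],[-0.3,0.02,0,0,0,0],[-0.2,0.02,0,0,0,0],[0,0,0,0,0,0]]]'
```

```text
time: 16.57
ee_pos: [0.6034, 0.2009, 0.1004]
tcp_rot: [179.9, 0.3, 87.4]
wrist_force: [-0.1, -0.1, -0.4]
opening: 0.0469
grasp_force: 0.0
```

```bash
python3 -m crank '[[[-0.2,0,0,0,0,0],[-0.2,0,0,0,0,0],[0,0,0,0,0,0]]]'; python3 -m crank '[[[-0.2,0,0,0,0,0],[0,0,0,0,0,0]]]'
```

```text
time: 16.82
ee_pos: [0.5989, 0.2008, 0.1014]
tcp_rot: [179.5, 0.3, 87.4]
wrist_force: [13.6, -0.6, -0.8]
opening: 0.0471
grasp_force: 6.2
time: 16.98
ee_pos: [0.5981, 0.2007, 0.1021]
tcp_rot: [179.1, 0.3, 87.3]
wrist_force: [29.6, -0.4, -5.6]
opening: 0.047
grasp_force: 14.3
```

```bash
python3 -m crank '[[[0.35,0,0,0,0,0],[0,0,1,0,0,0],[0,0,1,0,0,0],[0,0,1,0,0,0],[0,0,1,0,0,0],[0,0,0.5,0,0,0]]]' && python3 -m crank '[[[-0.38,-1,0,0,0,0.82],[-0.38,-1,0,0,0,0.82],[-0.38,-1,0,0,0,0.82],[-0.38,-1,0,0,0,0.82],[-0.38,-1,0,0,0,0.82],[-0.38,-1,0,0,0,0.82],[-0.38,-1,0,0,0,0.82],[-0.38,-1,0,0,0,0.82],[-0.38,-1,0,0,0,0.82],[-0.38,-1,0,0,0,0.82],[-0.38,-1,0,0,0,0.82],[-0.38,-1,0,0,0,0.82],[-0.38,-1,0,0,0,0.82],[-0.38,-1,0,0,0,0.82],[-0.38,-1,0,0,0,0.82],[-0.38,-1,0,0,0,0.82],[0,0,0,0,0,0],[0,0,0,0,0,0]]]' 0.7
python3 - <<'E'
from workcell import bot
import cv2,numpy as np
w=cv2.resize(bot.camera("wrist"),(400,300)); s=bot.camera("scene")[200:380,220:400]
s=cv2.resize(s,(400,400)); t=cv2.resize(bot.camera("top")[185:275,222:402],(800,400))
o=np.zeros((600,800,3),np.uint8);o[:300,:400]=w;o[:300,400:]=s[100:400];o[300:]=t[:300]
cv2.imwrite("pics/x5.png",o[:,:,::-1])
E
```

```text
time: 17.48
ee_pos: [0.5997, 0.2008, 0.1928]
tcp_rot: [179.8, 0.3, 87.4]
wrist_force: [0.5, 1.1, 0.3]
opening: 0.0469
grasp_force: 0.0
time: 18.98
ee_pos: [0.4772, -0.12, 0.1899]
tcp_rot: [179.9, 0.3, 177.5]
wrist_force: [-0.0, -0.5, 0.1]
opening: 0.06
grasp_force: 0.0
```

View pics/x5.png

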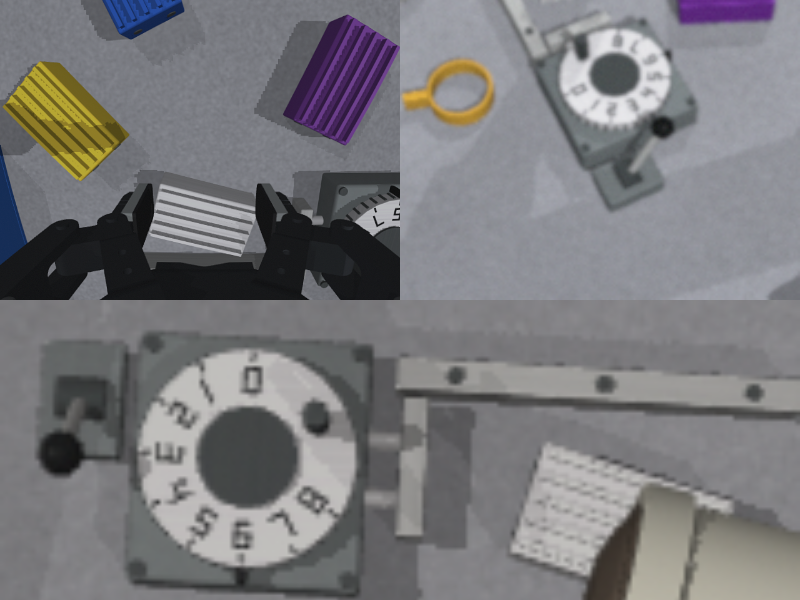

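The lever is locked, 6 is at the index and the housing hasn't moved. Next I'll descend and push the long side.

```bash
python3 -m crank '[[[0,0,-1,0,0,0],[0,0,-1,0,0,0],[0,0,-1,0,0,0],[0,0,-1,0,0,0],[0,0,-1,0,0,0],[0,0,-1,0,0,-0.1],[0,0,-1,0,0,0],[0,0,-0.9,0,0,0],[0,0,0,0,0,0],[0.4,0,0,0,0,0],[0.4,0,0,0,0,0],[0.4,0,0,0,0,0],[0.4,-0.02,0,0,0,0],[0.3,-0.02,0,0,0,0],[0.3,-0.02,0,0,0,0],[0.3,-0.02,0,0,0,0],[0.3,-0.02,0,0,0,0],[0.3,-0.02,0,0,0,0],[0.3,-0.02,0,0,0,0]]]' && python3 -m crank '[[[0.2,-0.01,0,0,0,0],[0.2,-0.01,0,0,0,0],[0.2,-0.01,0,0,0,0],[0.2,-0.01,0,0,0,0],[0.2,-0.01,0,0,0,0],[0,0,0,0,0,0]]]'
```

```text
time: 20.72
ee_pos: [0.546, -0.1222, 0.0322]
tcp_rot: [179.9, 0.3, 176.9]
wrist_force: [-1.9, -1.3, -0.4]
opening: 0.0599
grasp_force: 1.3
time: 21.22
ee_pos: [0.5666, -0.123, 0.0323]
tcp_rot: [179.9, 0.4, 176.9]
wrist_force: [-0.2, -0.2, -0.5]
opening: 0.0599
grasp_force: 0.0
```

```bash
python3 -m crank '[[[0.1,0,0,0,0,0],[0.1,0,0,0,0,0],[0,0,0,0,0,0]]]'; python3 -m crank '[[[0.1,0,0,0,0,0],[0.1,0,0,0,0,0],[0,0,0,0,0,0]]]';
```

```text
time: 21.47
ee_pos: [0.5695, -0.123, 0.0323]
tcp_rot: [179.9, 0.3, 176.9]
wrist_force: [-3.7, 0.7, 1.8]
opening: 0.0596
grasp_force: 1.9
time: 21.72
ee_pos: [0.5697, -0.123, 0.0323]
tcp_rot: [179.9, -0.1, 176.9]
wrist_force: [-26.7, 1.2, 16.0]
opening: 0.06
grasp_force: 13.1
```

```bash
python3 -m crank '[[[-0.5,0,0,0,0,0],[-0.5,0,0,0,0,0],[0,0,1,0,0,0],[0,0,1,0,0,0],[0,0,1,0,0,0],[0,0,1,0,0,0],[0.3,-0.6,0.5,0,0,-0.94],[0.3,-0.6,0,0,0,-0.94],[0.3,-0.6,0,0,0,-0.94],[0.3,-0.6,0,0,0,-0.94],[0.3,-0.6,0,0,0,-0.94],[0.3,-0.6,0,0,0,-0.94],[0.3,-0.6,0,0,0,-0.94],[0.3,-0.6,0,0,0,-0.94],[0.3,-0.5,0,0,0,-0.94]]]' 0 && python3 -m crank '[[[0.2,0,0,0,0,-0.94],[0.1,0,0,0,0,-0.94],[0,0,0,0,0,-0.94],[0,0,0,0,0,-0.94],[0,0,0,0,0,-0.94],[0,0,0,0,0,0],[0,0,0,0,0,0]]]'
python3 - <<'E'
from workcell import bot
import cv2,numpy as np
w=cv2.resize(bot.camera("wrist"),(400,300)); t=cv2.resize(bot.camera("top")[185:275,282:402],(400,300))
cv2.imwrite("pics/x6.png",np.hstack([w,t])[:,:,::-1])
E
```

```text
time: 22.97
ee_pos: [0.6084, -0.23, 0.1225]
tcp_rot: [179.8, 0.4, 118.4]
wrist_force: [0.5, -0.3, 0.4]
opening: -0.0002
grasp_force: 0.0
time: 23.55
ee_pos: [0.614, -0.2291, 0.1224]
tcp_rot: [179.9, 0.3, 86.7]
wrist_force: [0.8, 0.2, -0.1]
opening: 0.0003
grasp_force: 0.0
```

View pics/x6.png

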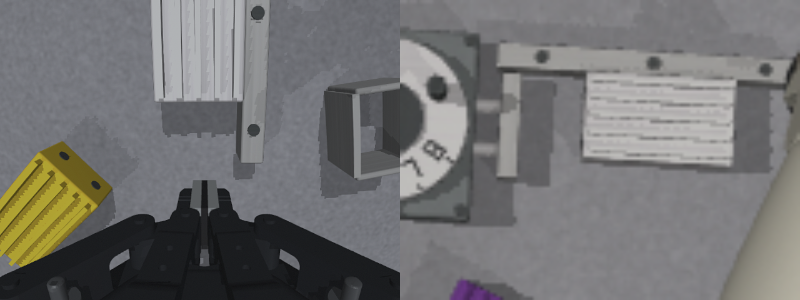

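```bash
python3 -m crank '[[[-0.1,0,-1,0,0,0],[0,0,-1,0,0,0],[0,0,-1,0,0,0],[0,0,-1,0,0,0],[0,0,-0.5,0,0,0],[0,0.3,0,0,0,0],[0.02,0.3,0,0,0,0],[0.02,0.3,0,0,0,0],[0.02,0.3,0,0,0,0],[0.02,0.3,0,0,0,0],[0.02,0.3,0,0,0,0],[0.02,0.3,0,0,0,0],[0.02,0.3,0,0,0,0],[0.02,0.3,0,0,0,0],[0.02,0.3,0,0,0,0],[0.02,0.3,0,0,0,0],[0.02,0.3,0,0,0,0],[0.02,0.2,0,0,0,0],[0,0.2,0,0,0,0],[0,0,0,0,0,0]]]'; python3 -m crank '[[[0,0.1,0,0,0,0],[0,0.1,0,0,0,0],[0,0,0,0,0,0]]]'
```

```text
time: 25.32
ee_pos: [0.6166, -0.1487, 0.0328]
tcp_rot: [179.9, 0.4, 86.5]
wrist_force: [-0.1, -1.0, 0.6]
opening: -0.0001
grasp_force: 0.4
time: 25.57
ee_pos: [0.6166, -0.145, 0.0326]
tcp_rot: [179.9, 0.3, 86.4]
wrist_force: [0.2, -2.8, 2.1]
opening: 0.0002
grasp_force: 1.6
```

```bash
python3 -m crank '[[[0,0.1,0,0,0,0],[0,0.1,0,0,0,0],[0,0,0,0,0,0]]]'; python3 -m crank '[[[0,0.1,0,0,0,0],[0,0.1,0,0,0,0],[0,0,0,0,0,0]]]'
```

```text
time: 25.82
ee_pos: [0.6166, -0.1411, 0.0325]
tcp_rot: [179.9, 0.3, 86.5]
wrist_force: [-0.6, -3.1, 1.7]
opening: -0.0
grasp_force: 1.6
time: 26.07
ee_pos: [0.6168, -0.1402, 0.0326]
tcp_rot: [179.8, 0.7, 86.3]
wrist_force: [1.4, -20.2, 1.1]
opening: 0.0
grasp_force: 10.0
```

```bash
python3 -m crank '[[[0,-0.4,0,0,0,0],[0,-0.4,0,0,0,0],[0,0,1,0,0,0],[0,0,1,0,0,0],[0,0,1,0,0,0],[0,0,1,0,0,0],[0,0,0.5,0,0,0.94],[-0.4,0.35,0,0,0,0.94],[-0.4,0.35,0,0,0,0.94],[-0.4,0.35,0,0,0,0.94],[-0.4,0.35,0,0,0,0.94],[-0.4,0.35,0,0,0,0.94],[-0.4,0.35,0,0,0,0.94],[-0.4,0.35,0,0,0,0.94],[-0.4,0.35,0,0,0,0.94],[-0.4,0.35,0,0,0,0.94],[-0.4,0.35,0,0,0,0.94],[-0.2,0.35,0,0,0,0.94],[0,0.2,0,0,0,0.94],[0,0,0,0,0,0.94]]]' 0.7; python3 -m crank '[[[0,0,0,0,0,0],[0,0,-1,0,0,0],[0,0,-1,0,0,0],[0,0,-1,0,0,0],[0,0,-1,0,0,0],[0,0,-0.5,0,0,0],[0,0,0,0,0,0]]]'
```

```text
time: 27.73
ee_pos: [0.5319, -0.0711, 0.122]
tcp_rot: [179.8, 0.3, 177.3]
wrist_force: [0.4, -1.1, -0.0]
opening: 0.0597
grasp_force: 0.0
time: 28.32
ee_pos: [0.5308, -0.0718, 0.0297]
tcp_rot: [179.9, 0.1, 176.8]
wrist_force: [-0.3, 0.5, 0.7]
opening: 0.0595
grasp_force: 0.0
```

```bash
python3 -m crank '[[[0.4,-0.02,0,0,0,0],[0.4,-0.02,0,0,0,0],[0.4,-0.02,0,0,0,0],[0.4,-0.02,0,0,0,0],[0.2,-0.01,0,0,0,0],[0,0,0,0,0,0]]]'; python3 -m crank '[[[0.1,0,0,0,0,0],[0.1,0,0,0,0,0],[0.1,0,0,0,0,0],[0,0,0,0,0,0]]]'
```

```text
time: 28.82
ee_pos: [0.5696, -0.0739, 0.0325]
tcp_rot: [179.9, 0.4, 176.9]
wrist_force: [0.1, 0.2, 0.0]
opening: 0.0597
grasp_force: 0.0
time: 29.15
ee_pos: [0.5723, -0.0739, 0.0321]
tcp_rot: [179.9, 0.1, 176.9]
wrist_force: [-11.0, 0.1, 6.7]
opening: 0.0597
grasp_force: 5.7
```

```bash
python3 -m crank '[[[0.1,0,0,0,0,0],[0,0,0,0,0,0],[-0.4,0.02,0,0,0,0],[-0.6,0.02,0,0,0,0],[-0.6,0,0,0,0,0],[-0.3,0,1,0,0,0],[0,0,1,0,0,0],[0,-0.5,1,0,0,0],[0,-1,1,0,0,0],[0,-1,1,0,0,0],[-0.5,-1,1,0,0,0],[-0.5,-1,1,0,0,0],[-0.5,-1,0,0,0,0],[-0.5,-1,0,0,0,0],[-0.5,-1,0,0,0,0],[-0.5,-1,0,0,0,0],[0,-1,0,0,0,0],[0,-1,0,0,0,0],[0,0,0,0,0,0],[0,0,0,0,0,0]]]'
python3 - <<'E'
from workcell import bot
import cv2,numpy as np
t=bot.camera("top"); cv2.imwrite("pics/t7.png",t[:,:,::-1])
a=cv2.resize(t[180:270,222:402],(800,400),interpolation=cv2.INTER_CUBIC); s=cv2.resize(bot.camera("scene")[190:340,230:400],(400,353))[:200]
b=cv2.resize(t[100:380,60:560],(357,200))
o=np.zeros((600,800,3),np.uint8);o[:400]=a;o[400:,:400]=s;o[400:,400:757]=b
cv2.imwrite("pics/x7.png",o[:,:,::-1])
E
```

```text
time: 30.82
ee_pos: [0.4781, -0.2836, 0.1721]
tcp_rot: [179.9, 0.3, 176.8]
wrist_force: [0.2, 0.0, -0.2]
opening: 0.0599
grasp_force: 0.0
```

View pics/x7.png

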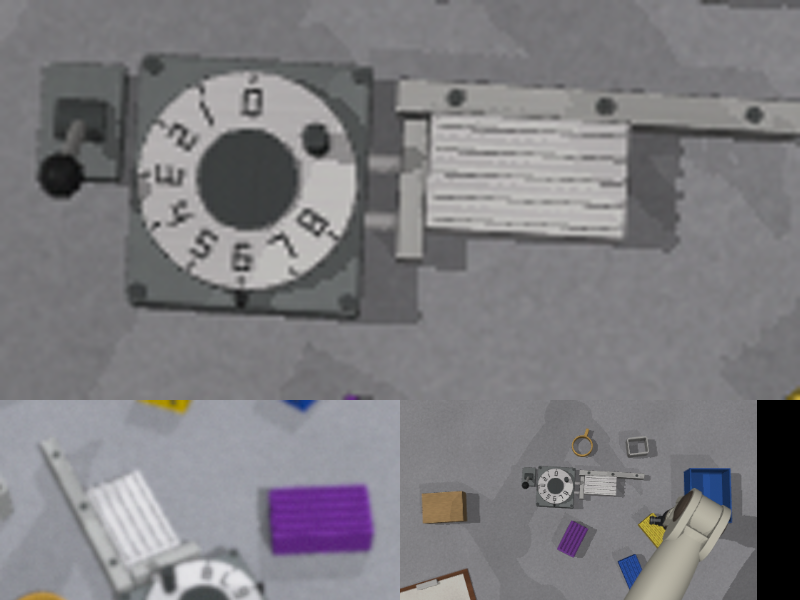

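```bash
python3 -m crank '[[[0.5,0.37,0,0,0,-0.94],[0.5,0.37,0,0,0,-0.94],[0.5,0.37,0,0,0,-0.94],[0.5,0.37,0,0,0,-0.94],[0.5,0.37,0,0,0,-0.94],[0.5,0.37,0,0,0,-0.94],[0.5,0.37,0,0,0,-0.94],[0.5,0.37,0,0,0,-0.94],[0.5,0.37,0,0,0,-0.94],[0.5,0.37,0,0,0,-0.94],[0.5,0.37,0,0,0,-0.94],[0.5,0.37,0,0,0,-0.94],[0.5,0.37,0,0,0,-0.94],[0.4,0.37,0,0,0,-0.94],[0,0,0,0,0,0],[0,0,0,0,0,0]]]' 0; python3 -m crank '[[[0,0,-1,0,0,0],[0,0,-1,0,0,0],[0,0,-1,0,0,0],[0,0,-1,0,0,0],[0,0,-1,0,0,0],[0,0,-1,0,0,0],[0,0,-1,0,0,0],[0,0,0,0,0,0]]]'
```

```text
time: 32.25
ee_pos: [0.6164, -0.1783, 0.1722]
tcp_rot: [179.9, 0.3, 86.8]
wrist_force: [1.2, -0.2, -0.3]
opening: -0.0001
grasp_force: 0.0
time: 32.92
ee_pos: [0.6136, -0.179, 0.0281]
tcp_rot: [-179.8, 0.3, 86.7]
wrist_force: [-0.2, 0.5, -0.9]
opening: 0.0001
grasp_force: 0.0
```

```bash
python3 -m crank '[[[0.02,0.4,0,0,0,0],[0.02,0.4,0,0,0,0],[0.02,0.4,0,0,0,0],[0,0.4,0,0,0,0],[0,0.1,0,0,0,0],[0,0,0,0,0,0]]]'; python3 -m crank '[[[0,0.1,0,0,0,0],[0,0.1,0,0,0,0],[0,0,0,0,0,0]]]'; python3 -m crank '[[[0,0.1,0,0,0,0],[0,0.1,0,0,0,0],[0,0,0,0,0,0]]]'
```

```text
time: 33.42
ee_pos: [0.618, -0.1445, 0.0331]
tcp_rot: [179.8, 0.3, 86.5]
wrist_force: [0.9, 1.1, -0.3]
opening: -0.0002
grasp_force: 0.0
time: 33.67
ee_pos: [0.6176, -0.1413, 0.0323]
tcp_rot: [179.9, 0.3, 86.5]
wrist_force: [0.1, -0.5, 0.2]
opening: -0.0
grasp_force: 0.0
time: 33.92
ee_pos: [0.6175, -0.1403, 0.0324]
tcp_rot: [179.9, 0.6, 86.3]
wrist_force: [-0.4, -14.3, -1.6]
opening: 0.0001
grasp_force: 7.4
```

The push stalls at the same point as before with no sliding first, so the housing was already seated against the stop. Backing straight off and handing in.

```bash
python3 -m crank '[[[0,0.1,0,0,0,0],[0,0,0,0,0,0],[0,-0.3,0,0,0,0],[0,-0.6,0,0,0,0],[0,-0.6,0,0,0,0],[0,0,1,0,0,0],[0,0,1,0,0,0],[0,0,1,0,0,0],[0,0,1,0,0,0],[0,0,1,0,0,0],[0,0,0,0,0,0],[0,0,0,0,0,0]]]'; python3 - <<'E'
from workcell import bot
print(bot.job_done())
E
```

```text
time: 34.92
ee_pos: [0.6182, -0.1662, 0.1334]
tcp_rot: [179.8, 0.3, 86.4]
wrist_force: [0.3, -0.1, -0.3]
opening: -0.0002
grasp_force: 0.0
the job is handed in; nothing more can be done
None
```

I released the lever, set the sleeve to 6, locked the lever again, and slid the housing into the corner against the fence and stop, then handed the job in at about 35 s. The last top picture seemed to show a 1–2 mm gap at the stop, but a repeat push stalled at the same point without the housing sliding, so I judged it seated.

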